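# Fetch the detector from behind the lens and the filter

### The arm

A 6-joint arm with a two-finger parallel gripper is mounted at the origin on the work surface. World frame = base frame: x ahead of the robot, y to its left, z up, the work surface at z = 0. Lengths are in mm, angles in rad, forces in N, time in s.
With the tool pointing down it reaches from about 400 to 925 mm from the base axis. Payload 12.5 kg.
Tool frame: the origin (TCP) lies midway between the tips of the shut fingers; the grasp point (between the pads) lies 19 mm behind it (env.pinch_z is the z of the grasp point in the tool frame, in mm); z points along the fingers, y is the line along which they close (so a half turn about z gives the same grasp; the last joint's range is limited). The gripper opens to 95 mm and grips with 3 to 60 N. Pads are 20 mm wide; open, the fingers measure 119 mm over their backs; the gripper's body (75 mm by 180 mm) begins 59 mm behind the grasp point.
Start: joints at [-1.328, 0.491, 1.559, -0, 1.092, -0.106], TCP at [213.63, -587.375, 214.661] pointing down, gripper open.
Joint ranges: [-3.1, 3.1], [-0.84, 2.19], [0.05, 2.79], [-1.13, 4.28], [0.06, 2.93], [-2.69, 2.69]. Speed limits (rad/s): [2.22, 2.22, 2.79, 3.14, 3.14, 3.14].

### API

Orientations are given as [roll, pitch, yaw] about the fixed x, y, z axes, in that order (R = Rz(yaw) Ry(pitch) Rx(roll)).
In Python, from cell import env, eyes gives the robot as it stands.
- The arm moves only by the shell command python3 -m inch 'ROWS'. ROWS is JSON, a list of rows, each a list of 3 entries, a list of its own where there are three numbers: the shift along the tool's x, y, z in units of 60 mm (1.0 is 60 mm), then the turn about the tool's z in units of 5 degrees (1.0 is 5 degrees), then the closure, from -1 (fully open) to 1 (shut). In form: [[[tx, ty, tz], turn, claw], ...]. A call has exactly 10 rows; each row shifts and turns the commanded pose from where the row before left it, along the tool's axes as they then stand; what a row does not reach is not made up. A row lasts 1/8 s, in which the tool goes at most 62.5 mm and 10.7 degrees, less where a joint would pass 70% of its speed; a pose out of reach is approached as far as the arm can. A call is refused whole if a number of a shift passes 1 or a number of a turn 1, either way. A call with a gripper value outside its range is refused whole. The fingers move at their own pace and stop on an object; the grip force is fixed at half the most. Time passes only in rows, so rows that do not move let the fingers close, or fill a call up. It gives the time, the measured TCP pose, the force, the opening and the grip force at its end, in the units of the state.
- env.state(): the state, without advancing time (a new reading comes with each control period).
- eyes.read_camera(name): name is "scene" or "top" or "wrist"; returns a dict with "pixels" (480x640x3 uint8, red, green, blue), "fx", "fy", "cx", "cy" (pixels), "distortion" ([k1, k2, p1, p2, k3] as OpenCV has them; the pictures are not rectified), "extrinsics" (4x4, takes a point from world to camera coordinates). Camera axes: x right, y down, z forward; pixel columns grow to the right and rows downward; lengths in mm; the calibration is good to about 2 mm. A picture is of the moment at which its call begins. There is no depth.
- env.job_done(): hands the job in; it is judged then, once.
Trained networks look in a picture, given as the dict that the camera call returned (one of the last four; its "shot" number tells which), for a name from the list of things; names that differ only in an ending like _2 or _b are one class to them, and where a whole thing is asked for, a point or a joint stands for the part that bears it (a point fixed in the world has none). Each returns a list of dicts, best first, with "score" (0 to 1); they miss things now and then, are a little off and sometimes report something else, mostly with a low value. They report only what shows in the picture. A call takes as long as a camera call. They do not tell look-alikes from the thing itself.
- eyes.boxes_of(name, picture): "centre" ([row, column] in pixels, amid what is visible of it).
- eyes.cut_out(name, picture): "mask" (480x640 bool, what is visible of it) and "centre" ([row, column] in pixels, amid what is visible of it).
- eyes.spot_point(name, picture): "centre" ([row, column] in pixels: a listed point, or the origin of a listed thing).
The state is a dict: "t": time; "joints": joint angles; "qvel": joint speeds; "tau": joint torques, N m; "eef_pos": TCP position; "tcp_rot": TCP orientation; "ft_force": force on the tool from outside, world axes, zero at the start; "moment": the same for the moment, N m; "opening": opening from 0.0 (shut) to 1.0 (fully open); "grip_force": force on a finger pad.
Only numpy, scipy, OpenCV 4.12 (cv2) and the standard library are available. Lean on these libraries where they do the work, as an engineer would, in place of code of your own. Each camera call takes 0.05 s, during which the arm holds its last target. There are 200 camera calls.

### The job

The detector is tucked behind the lens and the filter on the rack: first stand the lens and the filter upright on the grey parking mat, then take the detector and set it centred and square on the green carrier seat of the optical rail. Once it sits there, put the lens back on the blue plate and the filter back on the yellow plate, each centred, upright and square as it stood before. Let nothing tip over, do not shift the detector before both are on the mat, and leave the eyepiece, the power adapter and the screwdriver where they lie.

Things in the scene. Friction and masses are not known exactly. Their poses are not given: they have to be found in the camera images.
- lens: blue lens mount, loose, 0.26 kg, 125 mm high: base 34 (x) x 44 (y) x 18 mm, 13 mm steel post, on top a round ring of 56 mm diameter, 20 mm thick, flat faces along +-x, centre 97 mm up, glass flush. Grip the ring near its top across the 20 mm (fingers close along x). Origin: centre of underside, z up. Starts on the blue plate, on the robot's side of the detector
- filter: yellow filter mount, loose: same base, post, height and mass as the lens mount, but its head is a square frame 56 (y) x 56 (z) mm, 20 mm thick (x), centre 97 mm up, with a flush red disc. Grip it likewise. Origin: centre of underside, z up. Starts on the yellow plate, beside the lens mount
- detector: cream detector box, loose, 0.15 kg, 36 (x) x 44 (y) x 40 mm high, black round window on its -x face, black dot on top. Origin: centre of underside, z up. Stands on the bare 8 mm high blue-grey rack board, 4 mm behind the mounts' bases; their tall heads bar the gripper until they are gone. Grip across the 44 mm (fingers close along y)
- plate_blue: home of the lens mount: blue plate 38 (x) x 64 (y) x 3 mm high, fixed on the rack. Origin: centre of its underside, which lies 8 mm above the table; its top is 3 mm above its origin. The mount's x axis lies along the plate's x axis.
- plate_yellow: home of the filter mount: yellow plate, fixed on the rack, of the same size and origin as the blue plate, and 72 mm beside it along y (which of them is on the left varies).
- mat: grey parking mat, the side area: 150 (x) x 180 (y) x 3 mm high, fixed flat on the table. Origin: centre of its underside. It has room for both mounts side by side, e.g. 50 mm to either side of its middle along its y.
- seat: green-topped carrier seat on the optical rail, fixed: flat top 60 (x) x 64 (y) mm, 70 mm above the origin, which lies at table height under its middle; x, y along its sides. The rail (50 mm wide, 30 high) runs along y; its end carriers, 110 mm high, stay over 85 mm from the seat's middle. Detector: on the middle, x along the seat's x, either way round
- eyepiece: bystander: black eyepiece with a brass band, standing upright, 35 mm diameter, 46 mm high. Origin: centre of the underside. Leave alone.
- adapter: bystander: dark power adapter, 95 (x) x 46 (y) x 30 mm high, with a white label. Origin: centre of the underside. Leave alone.
- screwdriver: bystander: screwdriver with a red handle, 170 mm long, lying along its x. Leave alone.
There are look-alikes about, which are no part of the job. There is more than one size of the filter; the job needs the smallest.

How it is judged:
By the outcome, as a careful person would: the job done as asked, in the order asked, and still so for the second after the job is handed in, with the robot touching nothing.
It also fails if it takes over 125 s, if anything falls off the work surface, if the arm or the gripper's body presses on something with over 40 N, if the wrist force passes 120 N, or if a joint passes its speed limit or range.

## Working session

There is one attempt and no reset: what is moved stays moved. The work goes in short steps, Python scripts to look and compute and a shell command to move; the robot and the scene stay as the last step left them, time stands still between calls to the robot, and variables do not carry over. Pictures are saved under pics/ and viewed, at most 16 in all, crops included, and the job is handed in when it is done.

```bash
ls; mkdir -p pics; python3 - <<'E'
from cell import env, eyes
import cv2, numpy as np
for n in ("scene","top"):
    p=eyes.read_camera(n); cv2.imwrite(f"pics/{n}0.png",p["pixels"][:,:,::-1])
    print(n,p["fx"],p["fy"],p["cx"],p["cy"],p["distortion"],np.round(p["extrinsics"],3).tolist())
    for o in ["lens","filter","detector","plate_blue","plate_yellow","mat","seat","eyepiece","adapter","screwdriver"]:
        print(o,[(np.round(d["centre"]).tolist(),round(d["score"],2)) for d in eyes.spot_point(o,p)])
print(env.state(),env.pinch_z)
E
```

```text
pics
scene 451.89765542613304 451.89765542613304 317.7717241644778 237.2224303191651 [0.03559218 0.         0.         0.         0.        ] [[0.396, 0.918, 0.011, -291.824], [0.711, -0.299, -0.636, -297.928], [-0.581, 0.26, -0.771, 1127.092], [0.0, 0.0, 0.0, 1.0]]
lens [([215.0, 333.0], 0.69)]
filter [([184.0, 302.0], 0.73), ([203.0, 366.0], 0.69), ([170.0, 354.0], 0.63), ([354.0, 296.0], 0.53)]
detector [([226.0, 356.0], 0.62), ([214.0, 333.0], 0.52)]
plate_blue [([215.0, 334.0], 0.66)]
plate_yellow []
mat [([303.0, 161.0], 0.66)]
seat [([355.0, 293.0], 0.97)]
eyepiece [([242.0, 251.0], 0.63)]
adapter [([285.0, 274.0], 0.76)]
screwdriver [([205.0, 457.0], 0.74)]
top 490.2023450732843 490.2023450732843 322.37297539702126 232.8864834096355 [-0.02153532  0.          0.          0.          0.        ] [[0.023, -1.0, 0.007, 48.752], [-0.999, -0.024, -0.031, 481.445], [0.032, -0.006, -0.999, 956.578], [0.0, 0.0, 0.0, 1.0]]
lens []
filter [([311.0, 217.0], 0.76), ([319.0, 277.0], 0.58), ([252.0, 232.0], 0.56), ([255.0, 270.0], 0.27)]
detector [([234.0, 256.0], 0.65)]
plate_blue [([255.0
[... 278 characters left out ...]
wdriver [([217.0, 148.0], 0.78)]
{'t': 1.1, 'joints': array([-1.32760396e+00,  4.90867721e-01,  1.55890128e+00,  8.25940748e-06,
        1.09167849e+00, -1.05585662e-01]), 'qvel': array([-0.00064539,  0.00098807,  0.00145039, -0.00136164,  0.00078719,
       -0.00083049]), 'tau': array([-1.04126015e-03, -6.12486076e+01, -2.58433771e+01,  6.92673703e-02,
        4.44891129e-02,  1.09313083e-05]), 'eef_pos': array([ 213.63058611, -587.37958116,  214.6805634 ]), 'tcp_rot': array([3.14144753e+00, 8.00862785e-06, 3.48774222e-01]), 'ft_force': array([0.47995469, 0.98376544, 0.02729557]), 'moment': array([-0.03032006,  0.00345462,  0.02251331]), 'grip_force': 0.0, 'opening': 0.99753156977912} -18.8
```

View pics/scene0.png

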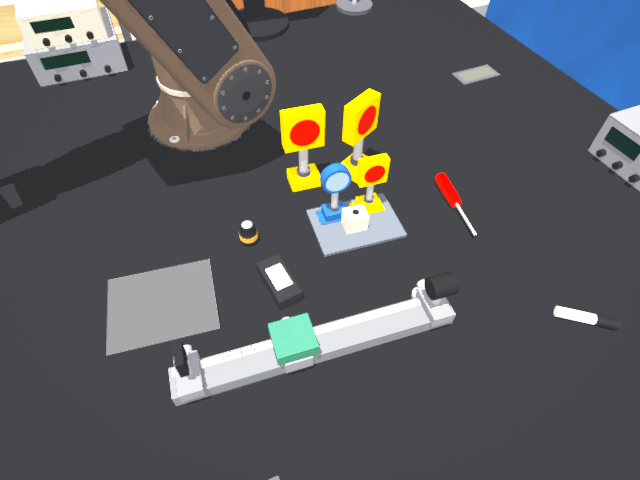

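View pics/top0.png

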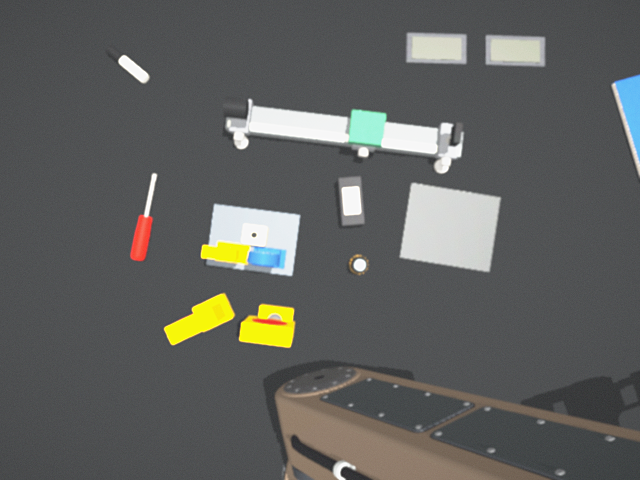

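The scene shows three yellow filters. The two bigger ones are at scene (302,130) and (360,115), and top (267,325) and (200,320). The small one is on the rack at scene (373,172), top (228,252), next to the lens at scene (336,180), top (266,258). The small one on the yellow plate is the one to move. The mat is at top (451,227), the seat at top (367,128) and the detector dot at top (254,235).

```bash
cat > h.py <<'E'
from cell import env, eyes
import cv2, numpy as np
def K(p): return np.array([[p["fx"],0,p["cx"]],[0,p["fy"],p["cy"]],[0,0,1]])
def world(p,uv,z):
    "pixels (col,row) -> world points on plane z"
    uv=np.asarray(uv,float).reshape(-1,1,2)
    n=cv2.undistortPoints(uv,K(p),np.array(p["distortion"],float)).reshape(-1,2)
    E=np.array(p["extrinsics"]); R,t=E[:3,:3],E[:3,3]; c=-R.T@t
    d=np.c_[n,np.ones(len(n))]@R
    return c+d*((z-c[2])/d[:,2])[:,None]
def proj(p,X):
    E=np.array(p["extrinsics"])
    return cv2.projectPoints(np.asarray(X,float).reshape(-1,1,3),cv2.Rodrigues(E[:3,:3])[0],E[:3,3],K(p),np.array(p["distortion"],float))[0].reshape(-1,2)
def rect(p,mask,z):
    "min-area rectangle of a mask laid on plane z: centre, sides, angle of each side (deg)"
    c=max(cv2.findContours(mask.astype(np.uint8),0,cv2.CHAIN_APPROX_NONE)[0],key=cv2.contourArea)
    w=world(p,c.reshape(-1,2),z)[:,:2].astype(np.float32)
    r=cv2.minAreaRect(w); return np.round(r[0],1),np.round(r[1],1),round(r[2],1)
def hsv(p): return cv2.cvtColor(p["pixels"],cv2.COLOR_RGB2HSV).astype(int)
E
python3 - <<'E'
from h import *
p=eyes.read_camera("top"); E=np.array(p["extrinsics"]); print("cam",-E[:3,:3].T@E[:3,3])
h=hsv(p); H,S,V=h[...,0],h[...,1],h[...,2]
print("seat",rect(p,(H>65)&(H<90)&(S>90),70))
for n,z in (("mat",3),("detector",48),("adapter",30),("filter",125),("lens",125),("screwdriver",15)):
    for d in eyes.cut_out(n,p)[:3]: print(n,np.round(d["centre"]),round(d["score"],2),rect(p,d["mask"],z))
sub=np.zeros((480,640),bool); sub[195:285,195:310]=1
print("board",rect(p,sub&(V>110),8))
gray=sub&(S<40)&(V>200); print("det",rect(p,gray,48))
print("dot",world(p,[254,235],48))
ys,xs=np.nonzero(sub&(H>100)&(H<112)&(S>150)); print("blue",xs.min(),xs.max(),ys.min(),ys.max())
cv2.imwrite("pics/c1.png",cv2.resize(p["pixels"][190:350,150:310,::-1],None,fx=3.7,fy=3.7,interpolation=cv2.INTER_CUBIC))
E
```

```text
cam [449.73390454  65.71310705 970.8910837 ]
seat (array([682.6, -19.1]), array([65.8, 50.9]), 86.8)
mat [229. 449.] 0.58 (array([ 499.1, -191.3]), array([181.2, 151.1]), 81.9)
adapter [200. 348.] 0.56 (array([543.4,   7. ]), array([95.7, 47.2]), 5.6)
adapter [252. 225.] 0.48 (array([440.1, 250.5]), array([75.9, 30.5]), 85.3)
filter [327. 272.] 0.83 (array([319. , 151.4]), array([90.9, 68. ]), 84.8)
filter [250. 225.] 0.69 (array([441. , 232.4]), array([69.7, 30.3]), 85.7)
lens [256. 264.] 0.6 (array([434.6, 162.1]), array([57.5, 31.9]), 81.3)
screwdriver [233. 146.] 0.61 (array([503.4, 407.5]), array([ 27.7, 167.7]), 80.6)
board (array([464.6, 202.7]), array([186.2, 125. ]), 84.0)
det (array([463.2, 191.1]), array([162.4, 115.5]), 84.2)
dot [[471.87658203 188.84963821  48.        ]]
blue 248 280 247 266
```

View pics/c1.png

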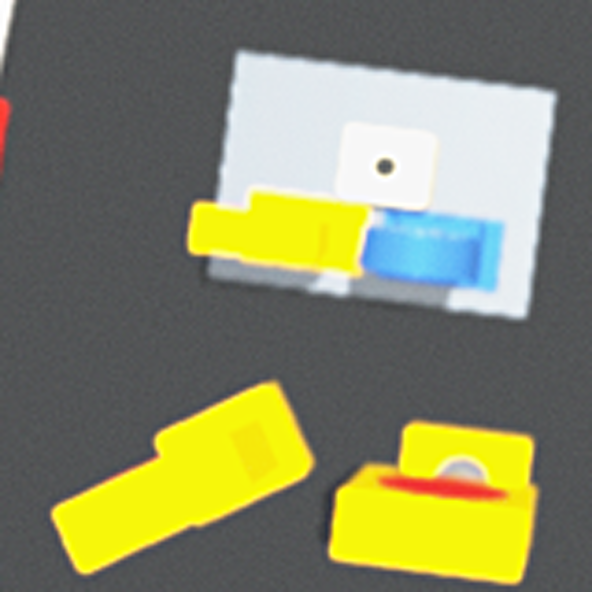

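The crop shows the small filter on the yellow plate at crop (190-370, 190-275). The lens is beside it at (365-500, 210-290), and the detector behind them with its dot at (385,166). The two big filters at (435,500) and (190,470) are clearly larger, about 1.5x, so the choice holds. I'll fit silhouettes in both cameras for metric poses.

```bash
cat >> h.py <<'E'
from scipy.optimize import minimize
def box(cx,cy,z0,z1,lx,ly):
    return np.array([[cx+a*lx/2,cy+b*ly/2,z] for a in(-1,1) for b in(-1,1) for z in(z0,z1)])
def cylx(z,r,t):
    a=np.linspace(0,2*np.pi,40); return np.array([[s*t/2,r*np.cos(q),z+r*np.sin(q)] for s in(-1,1) for q in a])
def mount(kind,s=1,plate=True):
    L=[box(0,0,0,18,34,44),box(0,0,18,70,13,13),box(0,0,69,125,20,56) if kind=="filter" else cylx(97,28,20)]
    if plate: L.append(box(0,0,-3,0,38,64))
    return [s*q for q in L]
def place(parts,x,y,yaw,z):
    c,s=np.cos(yaw),np.sin(yaw); R=np.array([[c,-s,0],[s,c,0],[0,0,1]])
    return [q@R.T+[x,y,z] for q in parts]
def draw(p,parts):
    m=np.zeros((480,640),np.uint8)
    for q in parts: cv2.fillConvexPoly(m,cv2.convexHull(np.round(proj(p,q)*8).astype(np.int32)),1,shift=3)
    return m>0
def fit(views,parts,z,x0,ignore=None):
    "views: [(picture, mask, ignore-mask)], returns x,y,yaw(deg),mean IoU"
    def cost(v):
        q=place(parts,v[0],v[1],np.deg2rad(v[2]),z); t=0
        for p,m,ig in views:
            r=draw(p,q)
            if ig is not None: r=r&~ig
            t+=(r&m).sum()/max(1,(r|m).sum())
        return -t/len(views)
    best=None
    for st in(12,4,1.5):
        o=minimize(cost,x0,method="Nelder-Mead",options=dict(initial_simplex=np.array([x0]+[np.add(x0,st*e) for e in np.eye(3)]),xatol=.05,fatol=1e-4)); x0=o.x
    return np.round(o.x,1),round(-o.fun,3)
def near(m,r0,r1,c0,c1):
    s=np.zeros_like(m); s[r0:r1,c0:c1]=1; return m&s
def yel(p):
    h=hsv(p);H,S,V=h[...,0],h[...,1],h[...,2]; return (((H>22)&(H<36))|(H<10)|(H>172))&(S>150)&(V>60)
def blu(p):
    h=hsv(p);H,S,V=h[...,0],h[...,1],h[...,2]; return (H>98)&(H<118)&(S>75)
E
python3 - <<'E'
from h import *
t=eyes.read_camera("top"); s=eyes.read_camera("scene")
for n,(a,b) in dict(big1=((295,355,235,300),(100,192,275,330)),big2=((290,350,155,237),(85,185,335,363))).items():
    for sc in (1.3,1.5,1.7):
        v=[(t,near(yel(t),*a),None)]+([(s,near(yel(s),*b),None)] if n=="big1" else [])
        g=world(t,[267,320],80)[0,:2] if n=="big1" else world(t,[212,312],40)[0,:2]
        for yw in ((0,) if n=="big1" else (25,-60)): print(n,sc,fit(v,mount("filter",sc,False),0,[*g,yw]))
v=[(t,near(yel(t),235,272,197,252),blu(t)),(s,near(yel(s),150,216,352,395),None)]
print("filter",fit(v,mount("filter"),11,[440,230,-6]))
dm=near(np.ones((480,640),bool),205,232,340,368)
v=[(t,near(blu(t),240,275,247,290),yel(t)),(s,near(blu(s),160,225,312,352),dm)]
print("lens",fit(v,mount("lens"),11,[435,160,-6]))
h=hsv(t)
m=near((t["pixels"][...,0].astype(int)>=t["pixels"][...,2])&(h[...,2]>215)&(h[...,1]<60),215,250,235,275)
print("det",m.sum(),rect(t,m,48))
g=(h[...,0]>65)&(h[...,0]<90)&(h[...,1]>60)
hs=hsv(s); gs=(hs[...,0]>65)&(hs[...,0]<90)&(hs[...,1]>60)
for th in (8,12): print("seat",fit([(t,g,None),(s,gs,None)],[box(0,0,70-th,70,60,64)],0,[680,-20,-4]))
E
```

```text
big1 1.3 (array([306.5, 152.4,  -7. ]), np.float64(0.699))
big1 1.5 (array([311.2, 148.5,  -4.9]), np.float64(0.802))
big1 1.7 (array([314.7, 147.8,   2.3]), np.float64(0.593))
big2 1.3 (array([315.8, 276.3,  20.6]), np.float64(0.823))
big2 1.3 (array([323. , 262.6, -55.1]), np.float64(0.507))
big2 1.5 (array([321.4, 269.8,  27.9]), np.float64(0.938))
big2 1.5 (array([322.1, 267.8,  26.4]), np.float64(0.943))
big2 1.7 (array([326.6, 261.9,  31.1]), np.float64(0.73))
big2 1.7 (array([320.4, 273.4,  27.9]), np.float64(0.721))
filter (array([437.8, 238.3,  -6. ]), np.float64(0.771))
lens (array([430.7, 165.3,  -4.8]), np.float64(0.626))
det 461 (array([472.6, 188.1]), array([50.9, 40.4]), 84.2)
seat (array([677.5, -17.1,  -5.7]), np.float64(0.713))
seat (array([677.9, -16.9,  -5.8]), np.float64(0.723))
```

```bash
cat > plan.py <<'E'
"python3 plan.py x y z yaw_deg [rows]: shifts/turns per row to get there"
import sys, numpy as np
from cell import env
from scipy.spatial.transform import Rotation as R
s=env.state(); x=np.array(s["eef_pos"]); r=R.from_euler("xyz",s["tcp_rot"])
g=np.array([float(v) for v in sys.argv[1:4]]); yaw=float(sys.argv[4])
y0=np.rad2deg(s["tcp_rot"][2]); dy=(yaw-y0+180)%360-180
n=int(sys.argv[5]) if len(sys.argv)>5 else int(max(np.ceil(np.abs(g-x).max()/50),np.ceil(abs(dy)/4.8),1))
print("t",round(s["t"],2),"from",np.round(x,1),round(y0,2),"open",round(s["opening"],3),"F",np.round(s["ft_force"],1),"rows",n)
f=R.from_euler("xyz",[np.pi,0,np.deg2rad(y0)])
last=None;k=0
for i in range(n):
    row=(np.round(f.apply((g-x)/n,inverse=True)/60,3).tolist(),round(-dy/n/5,3))
    if row==last: k+=1
    else:
        if last: print(last,"x",k)
        last,k=row,1
    f=f*R.from_euler("z",-dy/n,degrees=True)
print(last,"x",k)
E
python3 plan.py 480 -200 300 84.3; python3 - <<'E'
from h import *
t=eyes.read_camera("top"); s=eyes.read_camera("scene")
for sc in (1.4,1.45,1.5,1.55,1.6):
    print(sc,fit([(t,near(yel(t),290,350,155,237),None)],mount("filter",sc,False),0,[321,269,27]),
     fit([(t,near(yel(t),295,355,235,300),None),(s,near(yel(s),100,192,275,330),None)],mount("filter",sc,False),0,[312,149,-3]))
E
```

```text
t 1.55 from [ 213.6 -587.4  214.7] 19.99 open 1.001 F [-0.4  0.2 -0.1] rows 14
([0.456, -0.325, -0.102], np.float64(-0.919)) x 1
([0.48, -0.287, -0.102], np.float64(-0.919)) x 1
([0.502, -0.248, -0.102], np.float64(-0.919)) x 1
([0.52, -0.207, -0.102], np.float64(-0.919)) x 1
([0.535, -0.165, -0.102], np.float64(-0.919)) x 1
([0.546, -0.121, -0.102], np.float64(-0.919)) x 1
([0.554, -0.077, -0.102], np.float64(-0.919)) x 1
([0.559, -0.033, -0.102], np.float64(-0.919)) x 1
([0.56, 0.012, -0.102], np.float64(-0.919)) x 1
([0.557, 0.057, -0.102], np.float64(-0.919)) x 1
([0.55, 0.101, -0.102], np.float64(-0.919)) x 1
([0.541, 0.145, -0.102], np.float64(-0.919)) x 1
([0.527, 0.188, -0.102], np.float64(-0.919)) x 1
([0.51, 0.23, -0.102], np.float64(-0.919)) x 1
1.4 (array([320.1, 270. ,  25.4]), np.float64(0.939)) (array([308.7, 149.8,  -5.7]), np.float64(0.837))
1.45 (array([320.8, 269.7,  26.4]), np.float64(0.973)) (array([309.6, 149.1,  -5.5]), np.float64(0.862))
1.5 (array([321.7, 268.4,  27.3]), np.float64(0.939)) (array([311.4, 148.5,  -5.4]), np.float64(0.801))
1.55 (array([322.5, 267. ,  27.2]), np.float64(0.887)) (array([312.9, 147.1,  -5.9]), np.float64(0.74))
1.6 (array([325.2, 262.9,  28.1]), np.float64(0.841)) (array([312.9, 147.7, -10.7]), np.float64(0.684))
```

```bash
python3 -m inch '[[[0.46,-0.32,-0.1],-0.92,-1],[[0.48,-0.29,-0.1],-0.92,-1],[[0.5,-0.25,-0.1],-0.92,-1],[[0.52,-0.21,-0.1],-0.92,-1],[[0.53,-0.17,-0.1],-0.92,-1],[[0.55,-0.12,-0.1],-0.92,-1],[[0.55,-0.08,-0.1],-0.92,-1],[[0.56,-0.03,-0.1],-0.92,-1],[[0.56,0.01,-0.1],-0.92,-1],[[0.56,0.06,-0.1],-0.92,-1]]'; python3 plan.py 435 120 290 84.3 8
```

```text
t: 2.9
eef_pos: [404.2, -309.3, 275.0]
tcp_rot: [3.141, 0.0, 1.154]
ft_force: [-0.2, 0.1, -0.4]
opening: 1.001
grip_force: 0.0
t 2.9 from [ 404.2 -309.3  275. ] 66.13 open 1.001 F [-0.2  0.1 -0.4] rows 8
([0.844, -0.303, -0.031], np.float64(-0.454)) x 1
([0.855, -0.269, -0.031], np.float64(-0.454)) x 1
([0.865, -0.235, -0.031], np.float64(-0.454)) x 1
([0.874, -0.201, -0.031], np.float64(-0.454)) x 1
([0.881, -0.166, -0.031], np.float64(-0.454)) x 1
([0.887, -0.131, -0.031], np.float64(-0.454)) x 1
([0.892, -0.096, -0.031], np.float64(-0.454)) x 1
([0.895, -0.06, -0.031], np.float64(-0.454)) x 1
```

```bash
python3 -m inch '[[[0.84,-0.3,-0.03],-0.45,-1],[[0.86,-0.27,-0.03],-0.45,-1],[[0.87,-0.24,-0.03],-0.45,-1],[[0.87,-0.2,-0.03],-0.45,-1],[[0.88,-0.17,-0.03],-0.45,-1],[[0.89,-0.13,-0.03],-0.45,-1],[[0.89,-0.1,-0.03],-0.45,-1],[[0.9,-0.06,-0.03],-0.45,-1],[[0,0,0],0,-1],[[0,0,0],0,-1]]'; python3 - <<'E'
from h import *
p=eyes.read_camera("wrist"); cv2.imwrite("pics/w1.png",p["pixels"][:,:,::-1])
E=np.array(p["extrinsics"]); print(-E[:3,:3].T@E[:3,3],E[2,:3],p["fx"])
E
```

```text
t: 4.15
eef_pos: [435.6, 119.3, 288.9]
tcp_rot: [-3.142, 0.0, 1.466]
ft_force: [-0.2, -0.6, 0.6]
opening: 1.001
grip_force: 0.0
[444.0285875  193.09727076 459.41302095] [-0.02775846 -0.26861495 -0.96284759] 351.52610474895835
```

View pics/w1.png

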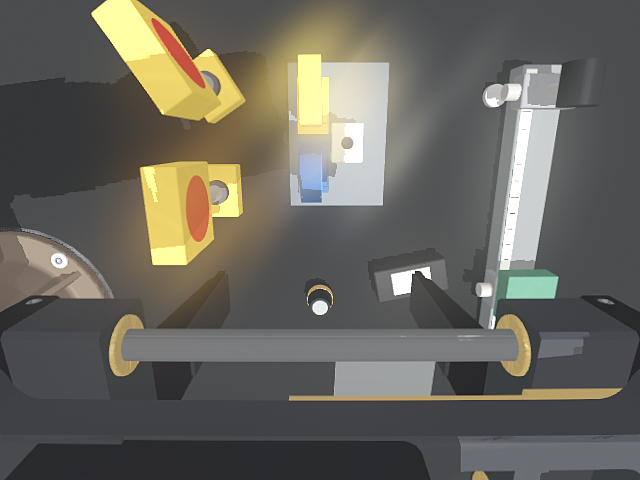

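The wrist view shows the filter at about (312,95), the lens at (312,175), and the detector behind them at (347,143). The big filters are off to the left. Fitting in this view.

```bash
cat > m1.py <<'E'
from h import *
w=eyes.read_camera("wrist"); t=eyes.read_camera("top"); s=eyes.read_camera("scene")
h=hsv(w);H,S,V=h[...,0],h[...,1],h[...,2]
Y=near(((H>18)&(H<36))&(S>100)&(V>70),50,136,285,332); B=near((H>98)&(H<125)&(S>90),132,206,290,334)
dm=near(np.ones((480,640),bool),205,232,340,368)
for nm,vs in dict(w=[0],wts=[0,1,2]).items():
    vf=[(w,Y,B),(t,near(yel(t),235,272,197,252),blu(t)),(s,near(yel(s),150,216,352,395),None)]
    vl=[(w,B,Y),(t,near(blu(t),240,275,247,290),yel(t)),(s,near(blu(s),160,225,312,352),dm)]
    print(nm,"filter",fit([vf[i] for i in vs],mount("filter"),11,[438,238,-6]),"lens",fit([vl[i] for i in vs],mount("lens"),11,[431,165,-6]))
R,Bc=w["pixels"][...,0].astype(int),w["pixels"][...,2].astype(int)
D=near((R-Bc>8)&(V>110)&~Y,118,166,330,366)
print("det",D.sum(),rect(w,D,48))
bd=near((S<60)&(V>110),60,208,285,392)
print("board",rect(w,bd|near(Y|B,60,208,285,392)|D,8))
E
python3 m1.py
```

```text
w filter (array([429.8, 239.6,  -6.4]), np.float64(0.194)) lens (array([430.9, 162.8,  -1. ]), np.float64(0.106))
wts filter (array([437.7, 239.2,  -0.9]), np.float64(0.275)) lens (array([432.3, 164.2,  -8.2]), np.float64(0.232))
det 858 (array([474.6, 190.2]), array([47.9, 37. ]), 84.4)
board (array([468.2, 194.5]), array([174.4, 136.8]), 84.0)
```

```bash
cat > dbg.py <<'E'
from h import *
w=eyes.read_camera("wrist"); h=hsv(w)
for r,c in((95,310),(80,310),(120,322),(160,312),(180,305),(190,324),(143,355),(100,350),(200,350),(130,365)): print((r,c),w["pixels"][r,c],h[r,c])
im=w["pixels"][:,:,::-1].copy()
for q,col in ((place(mount("filter"),437.8,238.3,-.1,11),(0,0,255)),(place(mount("lens"),430.7,165.3,-.1,11),(0,255,0))):
    for part in q: cv2.polylines(im,[cv2.convexHull(np.round(proj(w,part)).astype(np.int32))],True,col,1)
cv2.imwrite("pics/d1.png",cv2.resize(im[40:220,270:420],None,fx=3.3,fy=3.3))
E
python3 dbg.py
```

```text
(95, 310) [255 255 171] [ 30  84 255]
(80, 310) [255 255 168] [ 30  87 255]
(120, 322) [249 228 158] [ 23  93 249]
(160, 312) [176 187 215] [112  46 215]
(180, 305) [157 182 225] [109  77 225]
(190, 324) [133 180 238] [107 113 238]
(143, 355) [255 255 255] [  0   0 255]
(100, 350) [222 219 206] [ 24  18 222]
(200, 350) [197 204 207] [ 99  12 207]
(130, 365) [211 213 212] [ 75   2 213]
```

View pics/d1.png

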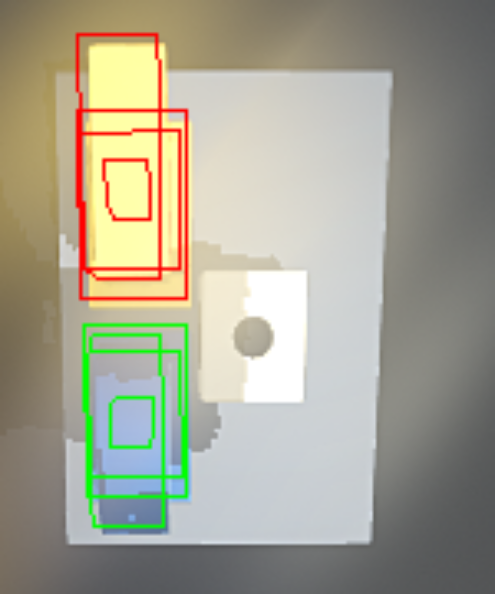

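The wrist overlay shows the model about 2.5 px low in x and 2 px high in y for the filter, and about 1 px off for the lens. The corrected poses are lens (432.4,164) and filter (440,235.8), yaw -6°, with 72 mm spacing. Moving above the lens.

```bash
python3 plan.py 432.4 164 175 84 8
```

```text
t 4.4 from [435.9 118.5 289.1] 83.87 open 1.0 F [ 0.1 -0.5 -0.3] rows 8
([0.094, -0.017, 0.238], np.float64(-0.003)) x 8
```

```bash
python3 -m inch '[[[0.094,-0.017,0.24],0,-1],[[0.094,-0.017,0.24],0,-1],[[0.094,-0.017,0.24],0,-1],[[0.094,-0.017,0.24],0,-1],[[0.094,-0.017,0.24],0,-1],[[0.094,-0.017,0.24],0,-1],[[0.094,-0.017,0.24],0,-1],[[0.094,-0.017,0.24],0,-1],[[0,0,0],0,-1],[[0,0,0],0,-1]]'; python3 plan.py 432.4 164 111 84; python3 - <<'E'
from h import *
p=eyes.read_camera("wrist"); im=p["pixels"][:,:,::-1].copy()
for q,col in ((place(mount("filter"),440,235.8,-.105,11),(0,0,255)),(place(mount("lens"),432.4,164,-.105,11),(0,255,0))):
    for part in q: cv2.polylines(im,[cv2.convexHull(np.round(proj(p,part)).astype(np.int32))],True,col,1)
cv2.imwrite("pics/w2.png",im)
E
```

```text
t: 5.65
eef_pos: [432.6, 165.2, 174.0]
tcp_rot: [3.141, 0.0, 1.466]
ft_force: [-0.4, -0.0, -0.5]
opening: 1.001
grip_force: 0.0
t 5.65 from [432.6 165.2 174. ] 83.99 open 1.001 F [-0.4 -0.  -0.5] rows 2
([-0.01, -0.0, 0.525], np.float64(-0.001)) x 2
```

View pics/w2.png

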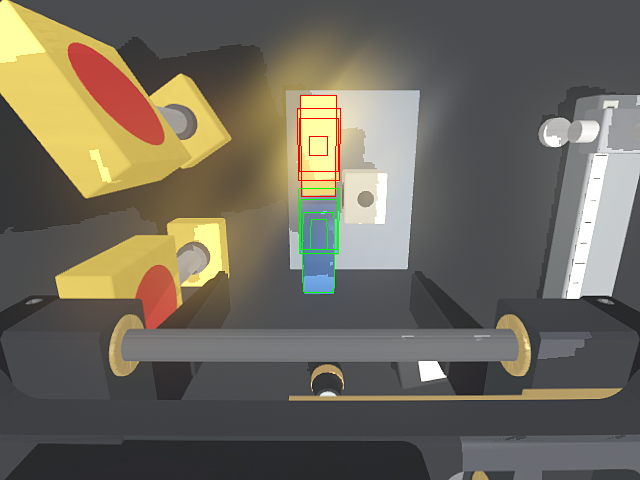

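The overlay fits both mounts well: lens at (319,245), filter at (319,145). The fingers straddle the ring evenly (228 and 413). Going down and closing.

```bash
python3 -m inch '[[[0,0,0.35],0,-1],[[0,0,0.35],0,-1],[[0,0,0.35],0,-1],[[0,0,0],0,-1],[[0,0,0],0,1],[[0,0,0],0,1],[[0,0,0],0,1],[[0,0,0],0,1],[[0,0,0],0,1],[[0,0,0],0,1]]'; python3 - <<'E'
from h import *
s=env.state(); print(s["eef_pos"],s["opening"]*95)
p=eyes.read_camera("wrist"); im=p["pixels"][:,:,::-1].copy()
for q,col in ((place(mount("filter"),440,235.8,-.105,11),(0,0,255)),(place(mount("lens"),432.4,164,-.105,11),(0,255,0))):
    for part in q: cv2.polylines(im,[cv2.convexHull(np.round(proj(p,part)).astype(np.int32))],True,col,1)
cv2.imwrite("pics/w3.png",im[90:440,150:500])
E
```

```text
t: 6.95
eef_pos: [432.4, 165.2, 110.8]
tcp_rot: [3.142, 0.0, 1.466]
ft_force: [-0.4, -0.4, 0.7]
opening: 0.426
grip_force: 0.0
[432.38416267 165.19363794 110.80650079] 40.50415720391052
```

View pics/w3.png

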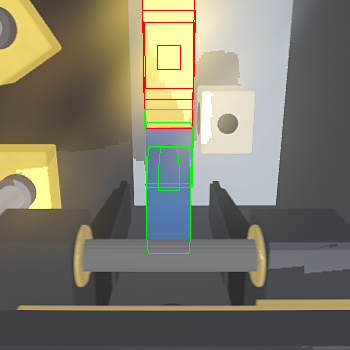

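The ring at crop (169,190) is centred between the fingers, which are still closing. I'll let them finish, then lift.

```bash
python3 -m inch '[[[0,0,0],0,1],[[0,0,0],0,1],[[0,0,0],0,1],[[0,0,0],0,1],[[0,0,0],0,1],[[0,0,0],0,1],[[0,0,-0.25],0,1],[[0,0,-0.5],0,1],[[0,0,-0.5],0,1],[[0,0,-0.5],0,1]]'; python3 plan.py 495 -140 215 82 8;python3 - <<'E'
from h import *
p=eyes.read_camera("top"); h=hsv(p)
for d in eyes.cut_out("mat",p): print(d["centre"],d["score"],d["mask"].sum(),rect(p,d["mask"],3))
m=near((h[...,1]<45)&(h[...,2]>105),170,285,390,515); print(m.sum(),rect(p,m,3))
E
```

```text
t: 8.25
eef_pos: [432.1, 165.1, 216.6]
tcp_rot: [-3.141, 0.0, 1.466]
ft_force: [0.0, -0.7, -2.3]
opening: 0.206
grip_force: 30.0
t 8.25 from [432.1 165.1 216.6] 83.98 open 0.206 F [ 0.  -0.7 -2.3] rows 8
([-0.618, 0.197, 0.003], np.float64(0.05)) x 1
([-0.618, 0.2, 0.003], np.float64(0.05)) x 1
([-0.617, 0.202, 0.003], np.float64(0.05)) x 1
([-0.616, 0.205, 0.003], np.float64(0.05)) x 1
([-0.615, 0.208, 0.003], np.float64(0.05)) x 1
([-0.614, 0.21, 0.003], np.float64(0.05)) x 1
([-0.613, 0.213, 0.003], np.float64(0.05)) x 1
([-0.612, 0.216, 0.003], np.float64(0.05)) x 1
[224.4, 446.4] 0.82 6826 (array([ 500.1, -191.4]), array([180.7, 152.1]), 82.0)
7361 (array([ 498.1, -192.5]), array([186. , 155.8]), 82.0)
```

```bash
python3 plan.py 492 -241 206 84 9
```

```text
t 8.35 from [433.3 165.5 218. ] 83.99 open 0.208 F [-0.3  0.2 -3.5] rows 9
([-0.737, 0.187, 0.022], np.float64(-0.0)) x 9
```

```bash
python3 -m inch '[[[-0.5,0.13,0],0,1],[[-0.78,0.2,0.02],0,1],[[-0.78,0.2,0.02],0,1],[[-0.78,0.2,0.02],0,1],[[-0.78,0.2,0.02],0,1],[[-0.78,0.2,0.02],0,1],[[-0.78,0.2,0.02],0,1],[[-0.78,0.2,0.02],0,1],[[-0.6,0.15,0.02],0,1],[[0,0,0],0,1]]'; python3 plan.py 492 -241 103.5 84 7
```

```text
t: 9.6
eef_pos: [491.0, -238.7, 204.2]
tcp_rot: [-3.14, -0.001, 1.463]
ft_force: [-1.0, 0.0, -2.9]
opening: 0.213
grip_force: 30.0
t 9.6 from [ 491.  -238.7  204.2] 83.83 open 0.213 F [-1.   0.  -2.9] rows 7
([-0.005, 0.003, 0.24], np.float64(-0.005)) x 7
```

```bash
python3 -m inch '[[[0,0,0.35],0,1],[[0,0,0.4],0,1],[[0,0,0.4],0,1],[[0,0,0.3],0,1],[[0,0,0.15],0,1],[[0,0,0.07],0,1],[[0,0,0],0,1],[[0,0,0],0,1],[[0,0,0],0,1],[[0,0,0],0,1]]'; python3 plan.py 492 -241 102.8 84 1
```

```text
t: 10.85
eef_pos: [491.4, -236.9, 106.3]
tcp_rot: [3.141, 0.0, 1.466]
ft_force: [1.1, 0.2, -2.7]
opening: 0.21
grip_force: 30.0
t 10.85 from [ 491.4 -236.9  106.3] 83.98 open 0.21 F [ 1.1  0.2 -2.7] rows 1
([-0.068, 0.016, 0.058], np.float64(-0.003)) x 1
```

```bash
python3 -m inch '[[[0,0,0.03],0,1],[[0,0,0.02],0,1],[[0,0,0],0,1],[[0,0,0],0,1],[[0,0,0],0,-1],[[0,0,0],0,-1],[[0,0,0],0,-1],[[0,0,0],0,-1],[[0,0,0],0,-1],[[0,0,0],0,-1]]'
```

```text
t: 12.1
eef_pos: [491.4, -236.8, 103.0]
tcp_rot: [3.142, 0.0, 1.466]
ft_force: [0.2, 1.0, 0.3]
opening: 0.781
grip_force: 0.0
```

```bash
python3 -m inch '[[[0,0,-0.2],0,-1],[[0,0,-0.5],0,-1],[[0,0,-0.6],0,-1],[[0,0,-0.3],0,-1],[[0.5,-0.1,0],0,-1],[[0.85,-0.16,0],0,-1],[[0.85,-0.16,0],0,-1],[[0.85,-0.16,0],0,-1],[[0.85,-0.16,0],0,-1],[[0.85,-0.16,0],0,-1]]'; python3 plan.py 440 236 190 84 5
```

```text
t: 13.35
eef_pos: [467.3, 53.9, 200.0]
tcp_rot: [3.14, -0.0, 1.466]
ft_force: [0.6, 0.4, -0.5]
opening: 0.998
grip_force: 0.0
t 13.35 from [467.3  53.9 200. ] 83.97 open 0.998 F [ 0.6  0.4 -0.5] rows 5
([0.594, -0.154, 0.033], np.float64(-0.001)) x 5
```

```bash
python3 -m inch '[[[0.7,-0.18,0.03],0,-1],[[0.7,-0.18,0.03],0,-1],[[0.6,-0.16,0.03],0,-1],[[0.5,-0.13,0.03],0,-1],[[0.3,-0.08,0.03],0,-1],[[0,0,0],0,-1],[[0,0,0],0,-1],[[0,0,0],0,-1],[[0,0,0],0,-1],[[0,0,0],0,-1]]'; python3 plan.py 440 236 111 84 4
```

```text
t: 14.6
eef_pos: [441.7, 223.6, 190.0]
tcp_rot: [3.142, 0.0, 1.465]
ft_force: [-1.0, -0.8, 0.8]
opening: 1.001
grip_force: 0.0
t 14.6 from [441.7 223.6 190. ] 83.95 open 1.001 F [-1.  -0.8  0.8] rows 4
([0.05, -0.012, 0.329], np.float64(-0.002)) x 4
```

```bash
python3 -m inch '[[[0.1,-0.024,0.1],0,-1],[[0.1,-0.024,0.1],0,-1],[[0,0,0],0,-1],[[0,0,0.35],0,-1],[[0,0,0.35],0,-1],[[0,0,0.3],0,-1],[[0,0,0.08],0,-1],[[0,0,0],0,-1],[[0,0,0],0,-1],[[0,0,0],0,-1]]'; python3 - <<'E'
from h import *
s=env.state(); print(s["eef_pos"],s["tcp_rot"],s["ft_force"])
p=eyes.read_camera("wrist"); im=p["pixels"][:,:,::-1].copy()
for q,col in ((place(mount("filter"),440,235.8,-.105,11),(0,0,255)),(place([box(0,0,-3,0,38,64)],432.4,164,-.105,11),(0,255,0))):
    for part in q: cv2.polylines(im,[cv2.convexHull(np.round(proj(p,part)).astype(np.int32))],True,col,1)
cv2.imwrite("pics/w4.png",im[90:440,50:500])
E
```

```text
t: 15.85
eef_pos: [440.2, 236.3, 113.7]
tcp_rot: [3.141, -0.0, 1.466]
ft_force: [0.0, -0.1, -0.4]
opening: 1.002
grip_force: 0.0
[440.18798185 236.28203267 113.74497713] [ 3.14067332e+00 -3.47787415e-04  1.46586471e+00] [ 0.00605984 -0.14181638 -0.36549421]
```

View pics/w4.png

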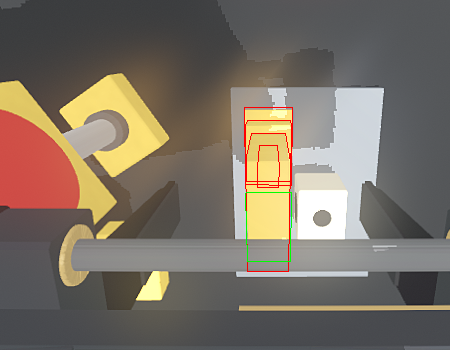

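The filter at crop (269,190) matches the overlay and is centred between the fingers. No contact yet. Closing and lifting.

```bash
python3 -m inch '[[[0,0,0],0,1],[[0,0,0],0,1],[[0,0,0],0,1],[[0,0,0],0,1],[[0,0,0],0,1],[[0,0,0],0,1],[[0,0,0],0,1],[[0,0,0],0,1],[[0,0,0],0,1],[[0,0,0],0,1]]' && python3 -m inch '[[[0,0,0],0,1],[[0,0,0],0,1],[[0,0,0],0,1],[[0,0,0],0,1],[[0,0,-0.2],0,1],[[0,0,-0.5],0,1],[[0,0,-0.5],0,1],[[0,0,-0.5],0,1],[[0,0,0],0,1],[[0,0,0],0,1]]'; python3 plan.py 505 -140 205 84 8; python3 - <<'E'
from h import *
p=eyes.read_camera("wrist"); cv2.imwrite("pics/w5.png",p["pixels"][50:440,50:500,::-1])
E
```

```text
t: 17.15
eef_pos: [440.0, 236.2, 113.2]
tcp_rot: [-3.142, 0.0, 1.466]
ft_force: [0.3, 0.2, -0.8]
opening: 0.208
grip_force: 29.9
t: 18.4
eef_pos: [439.5, 236.0, 214.5]
tcp_rot: [-3.141, 0.001, 1.466]
ft_force: [-0.3, 0.0, -2.8]
opening: 0.216
grip_force: 29.9
t 18.4 from [439.5 236.  214.5] 83.98 open 0.216 F [-0.3  0.  -2.8] rows 8
([-0.765, 0.218, 0.02], np.float64(-0.0)) x 8
```

View pics/w5.png

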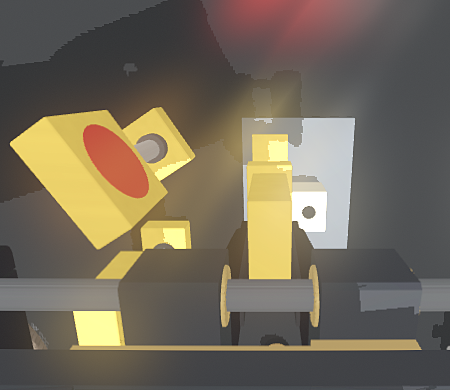

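The filter is held upright, and the detector at crop (308,212) is untouched. On to the mat.

```bash
python3 -m inch '[[[-0.5,0.14,0],0,1],[[-0.8,0.23,0.02],0,1],[[-0.8,0.23,0.02],0,1],[[-0.8,0.23,0.02],0,1],[[-0.8,0.23,0.02],0,1],[[-0.8,0.23,0.02],0,1],[[-0.8,0.23,0.02],0,1],[[-0.6,0.16,0.02],0,1],[[-0.2,0.05,0],0,1],[[0,0,0],0,1]]'; python3 plan.py 504 -139 105.5 84 7
```

```text
t: 19.7
eef_pos: [504.5, -138.6, 206.0]
tcp_rot: [-3.14, -0.001, 1.465]
ft_force: [0.5, 0.6, -3.6]
opening: 0.211
grip_force: 30.0
t 19.7 from [ 504.5 -138.6  206. ] 83.93 open 0.211 F [ 0.5  0.6 -3.6] rows 7
([-0.001, -0.001, 0.239], np.float64(-0.002)) x 7
```

```bash
python3 -m inch '[[[0,0,0.35],0,1],[[0,0,0.4],0,1],[[0,0,0.4],0,1],[[0,0,0.3],0,1],[[0,0,0.14],0,1],[[0,0,0.06],0,1],[[0,0,0],0,1],[[0,0,0],0,1],[[0,0,0],0,1],[[0,0,0],0,1]]'; python3 plan.py 504 -139 105.2 84 1
```

```text
t: 20.95
eef_pos: [504.9, -138.7, 108.0]
tcp_rot: [3.141, 0.0, 1.466]
ft_force: [0.0, -0.9, -4.0]
opening: 0.207
grip_force: 30.0
t 20.95 from [ 504.9 -138.7  108. ] 83.98 open 0.207 F [ 0.  -0.9 -4. ] rows 1
([-0.006, -0.014, 0.047], np.float64(-0.004)) x 1
```

```bash
python3 -m inch '[[[0,0,0.03],0,1],[[0,0,0.016],0,1],[[0,0,0],0,1],[[0,0,0],0,1],[[0,0,0],0,-1],[[0,0,0],0,-1],[[0,0,0],0,-1],[[0,0,0],0,-1],[[0,0,0],0,-1],[[0,0,0],0,-1]]' && python3 -m inch '[[[0,0,-0.2],0,-1],[[0,0,-0.5],0,-1],[[0,0,-0.6],0,-1],[[0,0,-0.6],0,-1],[[0,0,-0.6],0,-1],[[0,0,-0.5],0,-1],[[0,0,-0.2],0,-1],[[0,0,0],0,-1],[[0,0,0],0,-1],[[0,0,0],0,-1]]'; python3 plan.py 470 150 290 174 18
```

```text
t: 22.2
eef_pos: [504.9, -138.7, 105.1]
tcp_rot: [3.141, 0.0, 1.466]
ft_force: [1.0, 0.4, 1.0]
opening: 0.781
grip_force: 0.0
t: 23.45
eef_pos: [504.6, -138.6, 296.1]
tcp_rot: [-3.14, -0.0, 1.466]
ft_force: [-0.5, 0.4, 0.4]
opening: 0.997
grip_force: 0.0
t 23.45 from [ 504.6 -138.6  296.1] 83.99 open 0.997 F [-0.5  0.4  0.4] rows 18
([0.262, -0.06, 0.006], np.float64(-1.0)) x 1
([0.267, -0.037, 0.006], np.float64(-1.0)) x 1
([0.269, -0.013, 0.006], np.float64(-1.0)) x 1
([0.269, 0.01, 0.006], np.float64(-1.0)) x 1
([0.267, 0.033, 0.006], np.float64(-1.0)) x 1
([0.263, 0.057, 0.006], np.float64(-1.0)) x 1
([0.257, 0.079, 0.006], np.float64(-1.0)) x 1
([0.249, 0.101, 0.006], np.float64(-1.0)) x 1
([0.239, 0.123, 0.006], np.float64(-1.0)) x 1
([0.228, 0.143, 0.006], np.float64(-1.0)) x 1
([0.214, 0.163, 0.006], np.float64(-1.0)) x 1
([0.2, 0.181, 0.006], np.float64(-1.0)) x 1
([0.183, 0.197, 0.006], np.float64(-1.0)) x 1
([0.165, 0.213, 0.006], np.float64(-1.0)) x 1
([0.146, 0.226, 0.006], np.float64(-1.0)) x 1
([0.126, 0.238, 0.006], np.float64(-1.0)) x 1
([0.104, 0.248, 0.006], np.float64(-1.0)) x 1
([0.082, 0.256, 0.006], np.float64(-1.0)) x 1
```

```bash
python3 plan.py 470 189 250 -6 18
```

```text
t 23.45 from [ 504.6 -138.6  296.1] 83.99 open 0.997 F [-0.5  0.4  0.4] rows 18
([0.298, -0.064, 0.043], np.float64(1.0)) x 1
([0.292, -0.089, 0.043], np.float64(1.0)) x 1
([0.283, -0.114, 0.043], np.float64(1.0)) x 1
([0.272, -0.139, 0.043], np.float64(1.0)) x 1
([0.259, -0.162, 0.043], np.float64(1.0)) x 1
([0.243, -0.184, 0.043], np.float64(1.0)) x 1
([0.227, -0.204, 0.043], np.float64(1.0)) x 1
([0.208, -0.223, 0.043], np.float64(1.0)) x 1
([0.188, -0.24, 0.043], np.float64(1.0)) x 1
([0.166, -0.256, 0.043], np.float64(1.0)) x 1
([0.143, -0.269, 0.043], np.float64(1.0)) x 1
([0.119, -0.281, 0.043], np.float64(1.0)) x 1
([0.094, -0.29, 0.043], np.float64(1.0)) x 1
([0.068, -0.297, 0.043], np.float64(1.0)) x 1
([0.042, -0.302, 0.043], np.float64(1.0)) x 1
([0.016, -0.305, 0.043], np.float64(1.0)) x 1
([-0.011, -0.305, 0.043], np.float64(1.0)) x 1
([-0.037, -0.303, 0.043], np.float64(1.0)) x 1
```

```bash
python3 -m inch '[[[0.3,-0.06,0.04],1,-1],[[0.29,-0.09,0.04],1,-1],[[0.28,-0.11,0.04],1,-1],[[0.27,-0.14,0.04],1,-1],[[0.26,-0.16,0.04],1,-1],[[0.24,-0.18,0.04],1,-1],[[0.23,-0.2,0.04],1,-1],[[0.21,-0.22,0.04],1,-1],[[0.19,-0.24,0.04],1,-1],[[0.17,-0.26,0.04],1,-1]]' && python3 -m inch '[[[0.14,-0.27,0.04],1,-1],[[0.12,-0.28,0.04],1,-1],[[0.09,-0.29,0.04],1,-1],[[0.07,-0.3,0.04],1,-1],[[0.04,-0.3,0.04],1,-1],[[0.02,-0.3,0.04],1,-1],[[-0.01,-0.3,0.04],1,-1],[[-0.04,-0.3,0.04],1,-1],[[0,0,0],0,-1],[[0,0,0],0,-1]]'; python3 plan.py 472.5 189 200 -6 2; python3 - <<'E'
from h import *
for n in("wrist","top"):
    p=eyes.read_camera(n); cv2.imwrite(f"pics/{n}6.png",p["pixels"][:,:,::-1])
    for d in eyes.cut_out("detector",p)[:2]: print(n,d["centre"],d["score"],rect(p,d["mask"],48))
E
```

```text
t: 24.7
eef_pos: [486.6, 43.8, 272.3]
tcp_rot: [-3.141, 0.001, 0.59]
ft_force: [0.2, 0.4, -1.0]
opening: 1.002
grip_force: 0.0
t: 25.95
eef_pos: [471.3, 187.5, 253.6]
tcp_rot: [3.141, 0.0, -0.103]
ft_force: [-0.1, -0.5, -0.7]
opening: 0.999
grip_force: 0.0
t 25.95 from [471.3 187.5 253.6] -5.9 open 0.999 F [-0.1 -0.5 -0.7] rows 2
([0.009, -0.013, 0.447], np.float64(0.01)) x 2
wrist [210.1, 312.3] 0.78 (array([477.8, 188.3]), array([44.7, 39.6]), 84.1)
```

View pics/wrist6.png

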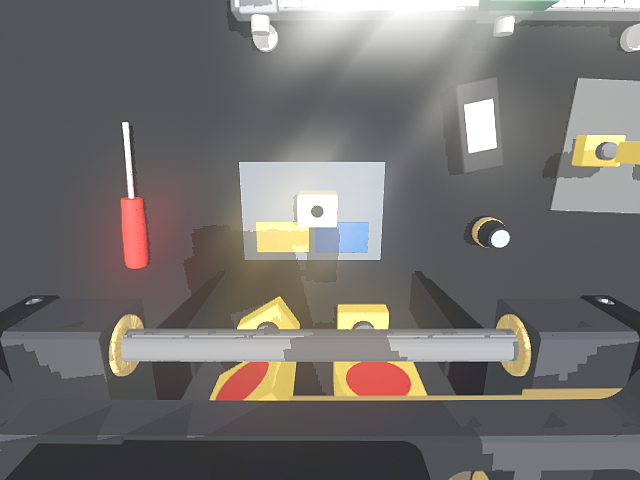

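The wrist view shows both plates clear and undamaged: yellow at (283,237), blue at (342,237). The detector dot is at (317,211), and the filter is on the mat at (600,150).

```bash
python3 - <<'E'
from h import *
p=eyes.read_camera("wrist"); h=hsv(p);H,S,V=h[...,0],h[...,1],h[...,2]
d=near(V<120,202,222,308,328); r,c=np.nonzero(d); print("dot",c.mean(),r.mean(),world(p,[c.mean(),r.mean()],48))
for n,m in (("Y",near((H>17)&(H<36)&(S>70),215,256,250,318)),("B",near((H>98)&(H<125)&(S>60),215,256,318,372))): print(n,m.sum(),rect(p,m,11))
print([ (x["centre"],x["score"]) for n in("plate_blue","plate_yellow") for x in eyes.spot_point(n,p)[:1]])
E
```

```text
dot nan nan [[nan nan nan]]
Y 1272 (array([440. , 234.1]), array([64.3, 37.9]), 84.0)
B 919 (array([432.1, 152.5]), array([44.4, 37.9]), 82.3)
[([237.3, 342.9], 0.9), ([237.1, 281.6], 0.69)]<stdin>:3: RuntimeWarning: Mean of empty slice.
  ret = ret.dtype.type(ret / rcount)
```

```bash
python3 - <<'E'
from h import *
p=eyes.read_camera("wrist")
g=cv2.cvtColor(p["pixels"],cv2.COLOR_RGB2GRAY)[200:222,305:330]; m=g<(int(g.min())+int(np.median(g)))//2
r,c=np.nonzero(m); print(g.min(),np.median(g),m.sum(),world(p,[c.mean()+305,r.mean()+200],48))
E
```

```text
126 255.0 116 [[474.61338486 188.15687997  48.        ]]
```

```bash
python3 plan.py 474.6 188.2 16 -6 8
```

```text
t 26.35 from [471.4 187.7 253.9] -6.02 open 1.001 F [ 0.1  0.4 -0.2] rows 8
([0.007, -0.002, 0.496], np.float64(-0.001)) x 8
```

```bash
python3 -m inch '[[[0.02,-0.008,0.6],0,-1],[[0.02,-0.008,0.8],0,-1],[[0.014,0,0.8],0,-1],[[0,0,0.7],0,-1],[[0,0,0.5],0,-1],[[0,0,0.3],0,-1],[[0,0,0.2],0,-1],[[0,0,0],0,-1],[[0,0,0],0,-1],[[0,0,0],0,-1]]'; python3 plan.py 474.6 188.2 16 -6 1;  python3 - <<'E'
from h import *
p=eyes.read_camera("wrist"); im=p["pixels"][:,:,::-1].copy()
for part in place([box(0,0,0,40,36,44)],474.6,188.2,-.105,8)+place([box(0,0,0,3,38,64)],440,234.1,-.105,8): cv2.polylines(im,[cv2.convexHull(np.round(proj(p,part)).astype(np.int32))],True,(0,0,255),1)
cv2.imwrite("pics/w7.png",im[90:440,100:550])
E
```

```text
t: 27.6
eef_pos: [475.0, 188.6, 20.6]
tcp_rot: [-3.141, -0.001, -0.105]
ft_force: [-0.3, -0.6, -0.8]
opening: 1.002
grip_force: 0.0
t 27.6 from [475.  188.6  20.6] -6.01 open 1.002 F [-0.3 -0.6 -0.8] rows 1
([-0.006, 0.008, 0.076], np.float64(-0.003)) x 1
```

View pics/w7.png

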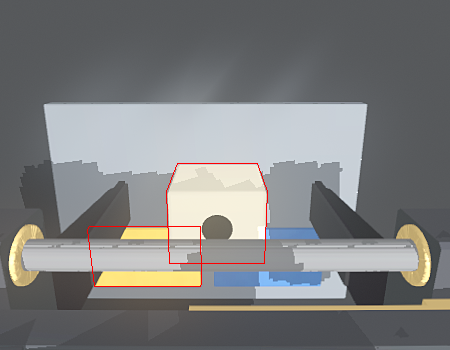

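The detector outline matches at crop (217,215), centred between the fingers. Lowering 4 mm, closing, lifting.

```bash
python3 -m inch '[[[0,0,0.07],0,-1],[[0,0,0],0,-1],[[0,0,0],0,1],[[0,0,0],0,1],[[0,0,0],0,1],[[0,0,0],0,1],[[0,0,0],0,1],[[0,0,0],0,1],[[0,0,0],0,1],[[0,0,0],0,1]]' && python3 -m inch '[[[0,0,0],0,1],[[0,0,0],0,1],[[0,0,-0.2],0,1],[[0,0,-0.5],0,1],[[0,0,-0.7],0,1],[[0,0,-0.8],0,1],[[0,0,-0.8],0,1],[[0,0,-0.6],0,1],[[0,0,0],0,1],[[0,0,0],0,1]]'; python3 plan.py 600 -17 230 -6 
```

```text
t: 28.9
eef_pos: [474.7, 188.6, 15.6]
tcp_rot: [3.142, -0.0, -0.105]
ft_force: [-0.5, 0.2, -0.6]
opening: 0.46
grip_force: 30.0
t: 30.15
eef_pos: [474.1, 188.4, 231.3]
tcp_rot: [3.141, 0.001, -0.105]
ft_force: [0.9, -0.4, -1.6]
opening: 0.461
grip_force: 30.0
t 30.15 from [474.1 188.4 231.3] -6.01 open 0.461 F [ 0.9 -0.4 -1.6] rows 5
([0.489, 0.637, 0.004], np.float64(-0.001)) x 5
```

```bash
python3 -m inch '[[[0.4,0.45,-0.1],0,1],[[0.54,0.55,-0.2],0,1],[[0.54,0.55,-0.2],0,1],[[0.54,0.55,-0.2],0,1],[[0.54,0.55,-0.2],0,1],[[0.54,0.55,-0.2],0,1],[[0.4,0.45,-0.2],0,1],[[0.2,0.15,-0.2],0,1],[[0,0,0],0,1],[[0,0,0],0,1]]'; python3 - <<'E'
from h import *
s=env.state(); print(s["eef_pos"],s["tcp_rot"])
p=eyes.read_camera("wrist"); cv2.imwrite("pics/w8.png",p["pixels"][:,:,::-1])
h=hsv(p);H,S,V=h[...,0],h[...,1],h[...,2]
m=(H>65)&(H<95)&(S>60); print(m.sum(),rect(p,m,70))
print(eyes.spot_point("seat",p))
E
```

```text
t: 31.4
eef_pos: [670.9, -60.8, 320.2]
tcp_rot: [-3.141, 0.002, -0.105]
ft_force: [-0.2, -0.4, -0.4]
opening: 0.46
grip_force: 30.0
[670.86169755 -60.84200237 320.16108554] [-3.14134793e+00  2.39237361e-03 -1.04649776e-01]
119 (array([659.3, -38.1]), array([20.9, 21.2]), 83.6)
[{'centre': [194.6, 287.3], 'score': 0.78}]
```

View pics/w8.png

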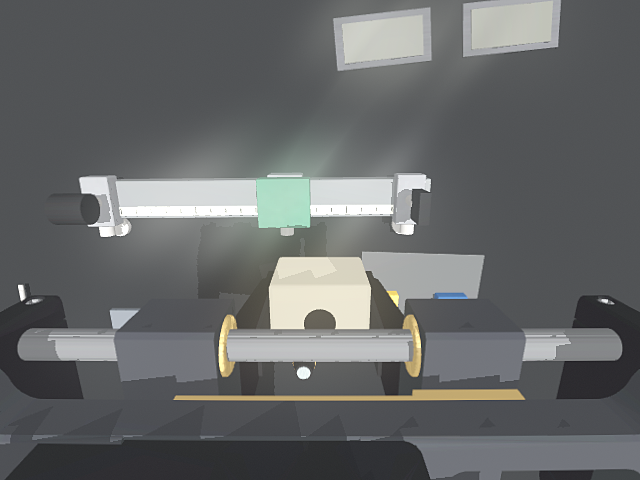

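The seat is at (284,203), fully visible, and the detector is held square in front of it at (320,290).

```bash
cat > seat.py <<'E'
from h import *
p=eyes.read_camera("wrist")
h=hsv(p);H,S,V=h[...,0],h[...,1],h[...,2]
m=near((H>60)&(H<95)&(S>28),165,245,200,340); print(h[200,284],m.sum(),rect(p,m,70)); print("det yaw est",)
E
python3 seat.py; python3 plan.py 678 -18 200 -6
```

```text
[ 74  48 222] 2695 (array([680. , -19.6]), array([64.3, 61. ]), 84.1)
det yaw est
t 31.55 from [671.1 -60.7 321.2] -5.97 open 0.459 F [ 0.4 -0.6 -0.7] rows 3
([0.014, -0.24, 0.673], np.float64(0.002)) x 3
```

```bash
python3 plan.py 680.1 -19.2 240 -6 3; python3 -m inch '[[[0.04,-0.1,0.3],0,1],[[0.04,-0.2,0.4],0,1],[[0.04,-0.2,0.4],0,1],[[0.03,-0.2,0.3],0,1],[[0,0,0],0,1],[[0,0,0],0,1],[[0,0,0],0,1],[[0,0,0],0,1],[[0,0,0],0,1],[[0,0,0],0,1]]'; python3 - <<'E'
from h import *
p=eyes.read_camera("wrist"); im=p["pixels"][:,:,::-1].copy()
h=hsv(p);H,S,V=h[...,0],h[...,1],h[...,2]
m=(H>60)&(H<95)&(S>28); m[300:]=0; print(m.sum(),rect(p,m,70),world(p,[x["centre"][::-1] for x in eyes.spot_point("seat",p)[:1]],70))
s=env.state(); tz=s["eef_pos"]
for part in place([box(0,0,0,0,60,64)],680,-19.6,-.105,70)+place([box(0,0,0,40,36,44)],tz[0]-.1,tz[1]-.4,-.105,tz[2]-7.6): cv2.polylines(im,[cv2.convexHull(np.round(proj(p,part)).astype(np.int32))],True,(0,0,255),1)
cv2.imwrite("pics/w9.png",im[90:440,100:550])
E
python3 plan.py 680.1 -19.2 90 -6 5
```

```text
t 31.55 from [671.1 -60.7 321.2] -5.97 open 0.459 F [ 0.4 -0.6 -0.7] rows 3
([0.026, -0.235, 0.451], np.float64(0.002)) x 3
t: 32.8
eef_pos: [684.9, -20.7, 237.8]
tcp_rot: [3.142, -0.0, -0.105]
ft_force: [0.6, 0.3, -0.6]
opening: 0.463
grip_force: 30.0
4647 (array([681.1, -19.2]), array([63.7, 62.9]), 84.0) [[692.23478219 -20.41882225  70.        ]]
t 32.9 from [684.9 -20.7 237.7] -6.02 open 0.457 F [ 0.5 -0.6  0.2] rows 5
([-0.016, -0.003, 0.492], np.float64(-0.001)) x 5
```

View pics/w9.png

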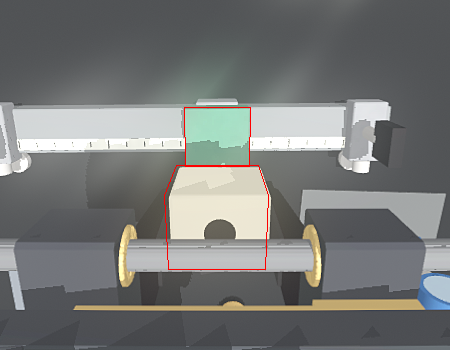

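The seat outline fits at crop (217,136), and the held detector at (218,205) is square to it. Descending to (680.1,-19.3).

```bash
python3 -m inch '[[[-0.03,-0.01,0.3],0,1],[[-0.03,-0.01,0.5],0,1],[[-0.02,0,0.6],0,1],[[0,0,0.5],0,1],[[0,0,0.3],0,1],[[0,0,0.2],0,1],[[0,0,0.05],0,1],[[0,0,0],0,1],[[0,0,0],0,1],[[0,0,0],0,1]]'; python3 plan.py 680.1 -19.3 77.8 -6 1
```

```text
t: 34.15
eef_pos: [680.4, -19.0, 91.2]
tcp_rot: [3.141, -0.001, -0.105]
ft_force: [0.7, 0.8, -1.2]
opening: 0.46
grip_force: 30.0
t 34.15 from [680.4 -19.   91.2] -6.01 open 0.46 F [ 0.7  0.8 -1.2] rows 1
([-0.005, 0.006, 0.224], np.float64(-0.003)) x 1
```

```bash
python3 -m inch '[[[-0.005,0.005,0.1],0,1],[[0,0,0.07],0,1],[[0,0,0.04],0,1],[[0,0,0.01],0,1],[[0,0,0],0,1],[[0,0,0],0,1],[[0,0,0],0,1],[[0,0,0],0,1],[[0,0,0],0,1],[[0,0,0],0,1]]'; python3 plan.py 680.1 -19.3 77.6 -6 1
```

```text
t: 35.4
eef_pos: [679.8, -19.2, 77.7]
tcp_rot: [3.141, 0.0, -0.105]
ft_force: [-2.4, -0.5, 4.9]
opening: 0.462
grip_force: 30.0
t 35.4 from [679.8 -19.2  77.7] -6.01 open 0.462 F [-2.4 -0.5  4.9] rows 1
([0.004, 0.001, 0.001], np.float64(-0.003)) x 1
```

Light contact, so it is seated. Release and lift.

```bash
python3 -m inch '[[[0,0,0],0,-1],[[0,0,0],0,-1],[[0,0,0],0,-1],[[0,0,0],0,-1],[[0,0,0],0,-1],[[0,0,0],0,-1],[[0,0,-0.2],0,-1],[[0,0,-0.4],0,-1],[[0,0,-0.6],0,-1],[[0,0,-0.8],0,-1]]' && python3 -m inch '[[[0,0,-0.8],0,-1],[[0,0,-0.6],0,-1],[[0,0,-0.2],0,-1],[[0,0,0],0,-1],[[0,0,0],0,-1],[[0,0,0],0,-1],[[0,0,0],0,-1],[[0,0,0],0,-1],[[0,0,0],0,-1],[[0,0,0],0,-1]]'; python3 - <<'E'
from h import *
p=eyes.read_camera("wrist"); im=p["pixels"][:,:,::-1].copy()
for part in place([box(0,0,0,0,60,64)],680.3,-19.5,-.105,70)+place([box(0,0,0,40,36,44)],680.3,-19.5,-.105,70): cv2.polylines(im,[cv2.convexHull(np.round(proj(p,part)).astype(np.int32))],True,(0,0,255),1)
r=slice(120,300);c=slice(220,420); cv2.imwrite("pics/w10.png",cv2.resize(np.hstack([im[r,c],p["pixels"][r,c,::-1]]),None,fx=2,fy=2))
E
python3 plan.py 491.4 -236.8 200 84 19
```

```text
t: 36.65
eef_pos: [679.5, -19.2, 198.8]
tcp_rot: [3.142, 0.001, -0.105]
ft_force: [0.4, -0.0, -0.7]
opening: 1.002
grip_force: 0.0
t: 37.9
eef_pos: [679.9, -19.2, 293.5]
tcp_rot: [3.141, 0.0, -0.105]
ft_force: [0.7, -0.4, -0.4]
opening: 1.001
grip_force: 0.0
t 37.95 from [679.9 -19.2 293.5] -6.01 open 1.002 F [-0.7  0.5 -0. ] rows 19
([-0.144, 0.207, 0.082], np.float64(-0.947)) x 1
([-0.161, 0.195, 0.082], np.float64(-0.947)) x 1
([-0.177, 0.181, 0.082], np.float64(-0.947)) x 1
([-0.191, 0.165, 0.082], np.float64(-0.947)) x 1
([-0.204, 0.149, 0.082], np.float64(-0.947)) x 1
([-0.215, 0.132, 0.082], np.float64(-0.947)) x 1
([-0.226, 0.113, 0.082], np.float64(-0.947)) x 1
([-0.234, 0.094, 0.082], np.float64(-0.947)) x 1
([-0.241, 0.075, 0.082], np.float64(-0.947)) x 1
([-0.247, 0.055, 0.082], np.float64(-0.947)) x 1
([-0.25, 0.034, 0.082], np.float64(-0.947)) x 1
([-0.252, 0.013, 0.082], np.float64(-0.947)) x 1
([-0.252, -0.008, 0.082], np.float64(-0.947)) x 1
([-0.251, -0.028, 0.082], np.float64(-0.947)) x 1
([-0.248, -0.049, 0.082], np.float64(-0.947)) x 1
([-0.243, -0.069, 0.082], np.float64(-0.947)) x 1
([-0.236, -0.089, 0.082], np.float64(-0.947)) x 1
([-0.228, -0.108, 0.082], np.float64(-0.947)) x 1
([-0.218, -0.127, 0.082], np.float64(-0.947)) x 1
```

View pics/w10.png

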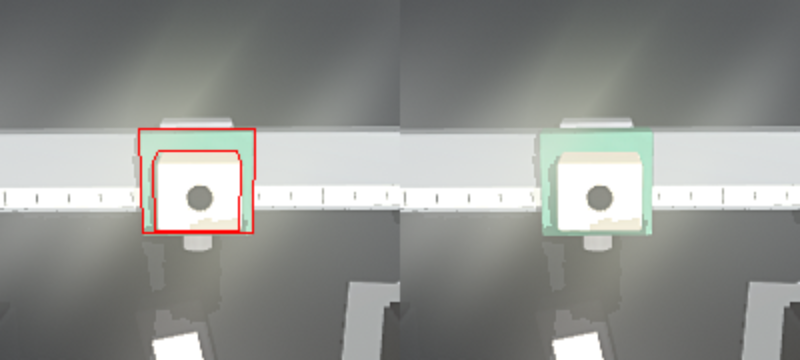

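The detector is on the seat at crop (199,195), square and within about 1 mm of centre. Going for the lens.

```bash
python3 -m inch '[[[-0.14,0.21,0.08],-0.95,-1],[[-0.16,0.2,0.08],-0.95,-1],[[-0.18,0.18,0.08],-0.95,-1],[[-0.19,0.17,0.08],-0.95,-1],[[-0.2,0.15,0.08],-0.95,-1],[[-0.22,0.13,0.08],-0.95,-1],[[-0.23,0.11,0.08],-0.95,-1],[[-0.23,0.09,0.08],-0.95,-1],[[-0.24,0.08,0.08],-0.95,-1],[[-0.25,0.06,0.08],-0.95,-1]]' && python3 -m inch '[[[-0.25,0.03,0.08],-0.95,-1],[[-0.25,0.01,0.08],-0.95,-1],[[-0.25,-0.01,0.08],-0.95,-1],[[-0.25,-0.03,0.08],-0.95,-1],[[-0.25,-0.05,0.08],-0.95,-1],[[-0.24,-0.07,0.08],-0.95,-1],[[-0.24,-0.09,0.08],-0.95,-1],[[-0.23,-0.11,0.08],-0.95,-1],[[-0.22,-0.13,0.08],-0.95,-1],[[0,0,0],0,-1]]'; python3 plan.py 491.4 -236.8 103 84 1
```

```text
t: 39.2
eef_pos: [580.7, -135.1, 245.4]
tcp_rot: [3.141, -0.0, 0.727]
ft_force: [-0.8, 0.5, -0.8]
opening: 0.998
grip_force: 0.0
t: 40.45
eef_pos: [490.8, -238.1, 202.2]
tcp_rot: [-3.141, -0.0, 1.468]
ft_force: [1.6, -0.2, -0.1]
opening: 0.999
grip_force: 0.0
t 40.45 from [ 490.8 -238.1  202.2] 84.13 open 0.999 F [ 1.6 -0.2 -0.1] rows 1
([0.023, 0.007, 1.654], np.float64(0.026)) x 1
```

```bash
python3 -m inch '[[[0.02,0.007,0.2],0.02,-1],[[0,0,0.4],0,-1],[[0,0,0.4],0,-1],[[0,0,0.3],0,-1],[[0,0,0.2],0,-1],[[0,0,0.1],0,-1],[[0,0,0.04],0,-1],[[0,0,0],0,-1],[[0,0,0],0,-1],[[0,0,0],0,-1]]'; python3 plan.py 491.4 -236.8 103 84 1
```

```text
t: 41.7
eef_pos: [491.9, -236.6, 104.2]
tcp_rot: [3.141, 0.0, 1.468]
ft_force: [-0.8, 0.6, 0.4]
opening: 0.997
grip_force: 0.0
t 41.7 from [ 491.9 -236.6  104.2] 84.13 open 0.997 F [-0.8  0.6  0.4] rows 1
([-0.004, -0.007, 0.02], np.float64(0.025)) x 1
```

```bash
python3 -m inch '[[[0,-0.007,0.02],0.025,-1],[[0,0,0],0,-1],[[0,0,0],0,1],[[0,0,0],0,1],[[0,0,0],0,1],[[0,0,0],0,1],[[0,0,0],0,1],[[0,0,0],0,1],[[0,0,0],0,1],[[0,0,0],0,1]]' && python3 -m inch '[[[0,0,0],0,1],[[0,0,0],0,1],[[0,0,0],0,1],[[0,0,0],0,1],[[0,0,0],0,1],[[0,0,0],0,1],[[0,0,-0.3],0,1],[[0,0,-0.6],0,1],[[0,0,-0.6],0,1],[[0,0,-0.4],0,1]]'; python3 plan.py 432.4 165.2 210 84 9
```

```text
t: 42.95
eef_pos: [491.4, -236.5, 102.7]
tcp_rot: [3.142, 0.0, 1.466]
ft_force: [-0.8, 0.8, 0.1]
opening: 0.211
grip_force: 0.0
t: 44.2
eef_pos: [491.3, -236.4, 218.0]
tcp_rot: [3.141, 0.0, 1.466]
ft_force: [-0.5, 0.7, -2.9]
opening: 0.209
grip_force: 30.0
t 44.2 from [ 491.3 -236.4  218. ] 84.01 open 0.209 F [-0.5  0.7 -2.9] rows 9
([0.728, -0.186, 0.015], np.float64(0.0)) x 9
```

The lens bottom is at 118 and the parked filter is 128 high, so lift more first.

```bash
python3 -m inch '[[[0,0,-0.4],0,1],[[0,0,-0.4],0,1],[[0,0,-0.2],0,1],[[0.4,-0.1,0],0,1],[[0.8,-0.2,0],0,1],[[0.8,-0.2,0],0,1],[[0.8,-0.2,0],0,1],[[0.8,-0.2,0],0,1],[[0.8,-0.2,0],0,1],[[0.8,-0.2,0],0,1]]'; python3 plan.py 432.4 165.5 200 84 4
```

```text
t: 45.45
eef_pos: [444.7, 84.2, 275.8]
tcp_rot: [-3.14, 0.0, 1.466]
ft_force: [0.7, -0.2, -3.2]
opening: 0.208
grip_force: 30.0
t 45.45 from [444.7  84.2 275.8] 84.02 open 0.208 F [ 0.7 -0.2 -3.2] rows 4
([0.332, -0.086, 0.316], np.float64(0.001)) x 4
```

```bash
python3 -m inch '[[[0.5,-0.12,0.2],0,1],[[0.4,-0.1,0.3],0,1],[[0.2,-0.05,0.4],0,1],[[0.1,-0.03,0.4],0,1],[[0,0,0.3],0,1],[[0,0,0.2],0,1],[[0,0,0],0,1],[[0,0,0],0,1],[[0,0,0],0,1],[[0,0,0],0,1]]'; python3 plan.py 432.4 165.5 110.7 84 1
```

```text
t: 46.7
eef_pos: [436.1, 155.4, 169.0]
tcp_rot: [3.141, -0.0, 1.466]
ft_force: [-0.1, 0.6, -2.0]
opening: 0.206
grip_force: 30.0
t 46.7 from [436.1 155.4 169. ] 84.0 open 0.206 F [-0.1  0.6 -2. ] rows 1
([0.161, -0.078, 0.972], np.float64(0.0)) x 1
```

```bash
python3 -m inch '[[[0.08,-0.04,0.1],0,1],[[0.08,-0.038,0.2],0,1],[[0,0,0.3],0,1],[[0,0,0.2],0,1],[[0,0,0.07],0,1],[[0,0,0],0,1],[[0,0,0],0,1],[[0,0,0],0,1],[[0,0,0],0,1],[[0,0,0],0,1]]'; python3 plan.py 432.4 165.5 110.7 84 1
```

```text
t: 47.95
eef_pos: [432.3, 165.5, 116.5]
tcp_rot: [3.141, -0.0, 1.466]
ft_force: [0.2, -0.4, -2.1]
opening: 0.209
grip_force: 30.0
t 47.95 from [432.3 165.5 116.5] 84.01 open 0.209 F [ 0.2 -0.4 -2.1] rows 1
([0.0, 0.001, 0.097], np.float64(0.002)) x 1
```

```bash
python3 -m inch '[[[0,0,0.06],0,1],[[0,0,0.035],0,1],[[0,0,0],0,1],[[0,0,0],0,1],[[0,0,0],0,-1],[[0,0,0],0,-1],[[0,0,0],0,-1],[[0,0,0],0,-1],[[0,0,0],0,-1],[[0,0,0],0,-1]]' && python3 -m inch '[[[0,0,-0.2],0,-1],[[0,0,-0.5],0,-1],[[0,0,-0.6],0,-1],[[0,0,-0.5],0,-1],[[-0.4,0.1,-0.1],0,-1],[[-0.8,0.2,0],0,-1],[[-0.8,0.2,0],0,-1],[[-0.8,0.2,0],0,-1],[[-0.8,0.2,0],0,-1],[[-0.8,0.2,0],0,-1]]'; python3 plan.py 504.9 -138.7 200 84 3
```

```text
t: 49.2
eef_pos: [432.3, 165.5, 110.7]
tcp_rot: [-3.142, 0.0, 1.466]
ft_force: [-0.6, 0.8, -0.8]
opening: 0.783
grip_force: 0.0
t: 50.45
eef_pos: [470.4, -105.6, 225.8]
tcp_rot: [3.141, 0.0, 1.466]
ft_force: [0.8, 0.9, -0.0]
opening: 1.001
grip_force: 0.0
t 50.45 from [ 470.4 -105.6  225.8] 84.0 open 1.001 F [ 0.8  0.9 -0. ] rows 3
([-0.163, 0.21, 0.143], np.float64(0.0)) x 3
```

```bash
python3 -m inch '[[[-0.16,0.21,0.14],0,-1],[[-0.16,0.21,0.14],0,-1],[[0,0.1,0.14],0,-1],[[0,0,0],0,-1],[[0,0,0],0,-1],[[0,0,0],0,-1],[[0,0,0],0,-1],[[0,0,0],0,-1],[[0,0,0],0,-1],[[0,0,0],0,-1]]'; python3 plan.py 504.9 -138.7 105.1 84 1
```

```text
t: 51.7
eef_pos: [499.4, -126.4, 199.6]
tcp_rot: [3.142, 0.0, 1.466]
ft_force: [1.5, 0.3, 0.6]
opening: 1.003
grip_force: 0.0
t 51.7 from [ 499.4 -126.4  199.6] 84.01 open 1.003 F [1.5 0.3 0.6] rows 1
([-0.195, 0.113, 1.574], np.float64(0.001)) x 1
```

```bash
python3 -m inch '[[[-0.1,0.06,0],0,-1],[[-0.095,0.053,0.1],0,-1],[[0,0,0.4],0,-1],[[0,0,0.4],0,-1],[[0,0,0.35],0,-1],[[0,0,0.2],0,-1],[[0,0,0.1],0,-1],[[0,0,0],0,-1],[[0,0,0],0,-1],[[0,0,0],0,-1]]'; python3 plan.py 504.9 -138.7 105.1 84 1
```

```text
t: 52.95
eef_pos: [505.1, -138.7, 107.1]
tcp_rot: [3.141, 0.0, 1.466]
ft_force: [-0.3, -0.3, 0.1]
opening: 0.997
grip_force: 0.0
t 52.95 from [ 505.1 -138.7  107.1] 84.01 open 0.997 F [-0.3 -0.3  0.1] rows 1
([0.0, -0.004, 0.033], np.float64(0.002)) x 1
```

```bash
python3 -m inch '[[[0,-0.004,0.033],0,-1],[[0,0,0],0,-1],[[0,0,0],0,1],[[0,0,0],0,1],[[0,0,0],0,1],[[0,0,0],0,1],[[0,0,0],0,1],[[0,0,0],0,1],[[0,0,0],0,1],[[0,0,0],0,1]]' && python3 -m inch '[[[0,0,0],0,1],[[0,0,0],0,1],[[0,0,0],0,1],[[0,0,0],0,1],[[0,0,-0.3],0,1],[[0,0,-0.6],0,1],[[0,0,-0.7],0,1],[[0,0,-0.7],0,1],[[0,0,-0.5],0,1],[[0,0,-0.2],0,1]]'; python3 plan.py 440 236.2 275 84 9
```

```text
t: 54.2
eef_pos: [504.7, -138.6, 104.6]
tcp_rot: [3.142, 0.0, 1.466]
ft_force: [-0.1, 0.3, 0.3]
opening: 0.215
grip_force: 0.0
t: 55.45
eef_pos: [504.8, -138.6, 285.7]
tcp_rot: [3.14, 0.001, 1.466]
ft_force: [-0.1, 0.3, -4.4]
opening: 0.207
grip_force: 30.0
t 55.45 from [ 504.8 -138.6  285.7] 84.01 open 0.207 F [-0.1  0.3 -4.4] rows 9
([0.678, -0.192, 0.02], np.float64(0.0)) x 9
```

```bash
python3 -m inch '[[[0.4,-0.12,0],0,1],[[0.75,-0.21,0],0,1],[[0.75,-0.21,0],0,1],[[0.75,-0.21,0],0,1],[[0.75,-0.21,0],0,1],[[0.75,-0.21,0],0,1],[[0.75,-0.21,0],0,1],[[0.75,-0.21,0],0,1],[[0.4,-0.11,0],0,1],[[0,0,0],0,1]]'; python3 plan.py 440 236.3 250 84 1
```

```text
t: 56.7
eef_pos: [440.3, 234.1, 283.3]
tcp_rot: [-3.14, 0.001, 1.469]
ft_force: [1.0, -0.2, -2.9]
opening: 0.213
grip_force: 30.0
t 56.7 from [440.3 234.1 283.3] 84.15 open 0.213 F [ 1.  -0.2 -2.9] rows 1
([0.036, -0.009, 0.555], np.float64(0.031)) x 1
```

```bash
python3 -m inch '[[[0,0,0.2],0,1],[[0,0,0.3],0,1],[[0,0,0],0,1],[[0,0,0.3],0,1],[[0,0,0.4],0,1],[[0,0,0.4],0,1],[[0,0,0.3],0,1],[[0,0,0.2],0,1],[[0,0,0],0,1],[[0,0,0],0,1]]'; python3 plan.py 440 236.3 112.7 84 1
```

```text
t: 57.95
eef_pos: [441.5, 233.0, 159.2]
tcp_rot: [3.141, -0.0, 1.466]
ft_force: [-0.7, -0.0, -3.9]
opening: 0.208
grip_force: 30.0
t 57.95 from [441.5 233.  159.2] 84.0 open 0.208 F [-0.7 -0.  -3.9] rows 1
([0.051, -0.031, 0.775], np.float64(-0.0)) x 1
```

```bash
python3 -m inch '[[[0.03,-0.016,0],0,1],[[0.021,-0.015,0.1],0,1],[[0,0,0.2],0,1],[[0,0,0.2],0,1],[[0,0,0.15],0,1],[[0,0,0.05],0,1],[[0,0,0],0,1],[[0,0,0],0,1],[[0,0,0],0,1],[[0,0,0],0,1]]'; python3 plan.py 440 236.3 112.7 84 1
```

```text
t: 59.2
eef_pos: [439.7, 236.3, 116.7]
tcp_rot: [3.141, -0.0, 1.466]
ft_force: [-0.0, 0.2, -2.4]
opening: 0.207
grip_force: 30.0
t 59.2 from [439.7 236.3 116.7] 84.01 open 0.207 F [-0.   0.2 -2.4] rows 1
([0.001, 0.005, 0.067], np.float64(0.002)) x 1
```

```bash
python3 -m inch '[[[0,0.004,0.05],0,1],[[0,0,0.016],0,1],[[0,0,0],0,1],[[0,0,0],0,-1],[[0,0,0],0,-1],[[0,0,0],0,-1],[[0,0,0],0,-1],[[0,0,0],0,-1],[[0,0,0],0,-1],[[0,0,0],0,-1]]' && python3 -m inch '[[[0,0,-0.2],0,-1],[[0,0,-0.5],0,-1],[[0,0,-0.6],0,-1],[[-0.2,0,-0.5],0,-1],[[-0.5,0.05,-0.5],0,-1],[[-0.7,0.07,-0.5],0,-1],[[-0.5,0.05,-0.1],0,-1],[[0,0,0],0,-1],[[0,0,0],0,-1],[[0,0,0],0,-1]]'; python3 - <<'E'
from h import *
p=eyes.read_camera("wrist"); im=p["pixels"][:,:,::-1].copy()
for q,col in ((place(mount("filter"),440,235.8,-.105,11),(0,0,255)),(place(mount("lens"),432.4,164,-.105,11),(0,255,0))):
    for part in q: cv2.polylines(im,[cv2.convexHull(np.round(proj(p,part)).astype(np.int32))],True,col,1)
s=eyes.read_camera("scene")
a=cv2.resize(im[40:320,230:450],(400,510)); b=cv2.resize(s["pixels"][90:400,90:430,::-1],(400,365)); 
o=np.zeros((510,800,3),np.uint8); o[:,:400]=a; o[:365,400:]=b; cv2.imwrite("pics/w11.png",o); print(env.state()["eef_pos"])
E
```

```text
t: 60.45
eef_pos: [439.8, 236.2, 112.6]
tcp_rot: [3.142, 0.0, 1.466]
ft_force: [-0.6, 0.1, 0.3]
opening: 0.887
grip_force: 0.0
t: 61.7
eef_pos: [438.0, 122.5, 286.4]
tcp_rot: [-3.141, 0.0, 1.467]
ft_force: [0.7, -0.3, -0.8]
opening: 1.0
grip_force: 0.0
[437.94986972 122.39036022 286.3847783 ]
```

View pics/w11.png

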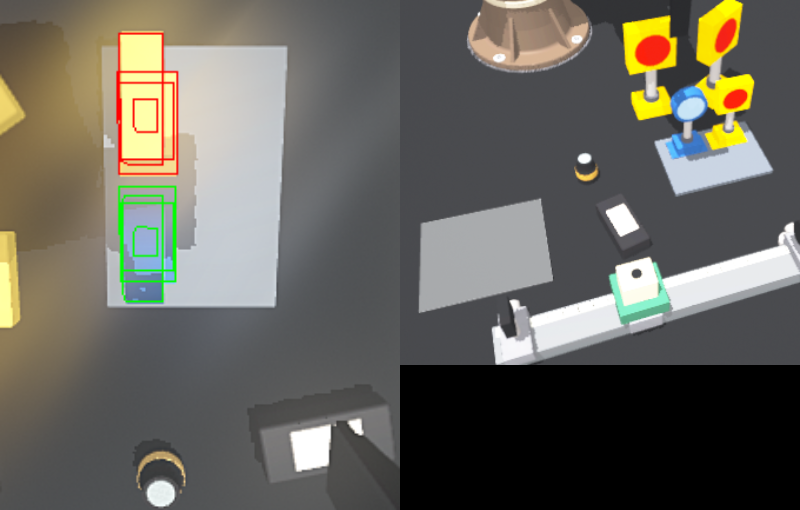

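Both mounts stand upright on their plates and match the overlays at (145,110) and (145,240). The detector sits centred on the seat at (637,285), the mat is empty, and the bystanders haven't moved. Handing in.

```bash
python3 -c "
from cell import env
print(env.job_done())"
```

```text
the job is handed in; nothing more can be done
None
```

The job is handed in at about 62 s of the 125 s allowed: the detector sits square on the green seat, about 1 mm off centre by camera, the lens and filter are back upright on their plates, nothing tipped over, and the bystanders were left alone.

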